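Open the acrylic box on the bathroom shelf

TASK

Open the clear acrylic box without picking anything up: press its orange latch paddle down until the lid springs ajar, then with a fingertip push the lid up and over past upright, so that it rests open on its own. Press and push gently, do not grip the lid, do not lift, tip or shove the box, and leave the other things on the shelf where they are.

Things in the scene. Friction and masses are not known exactly. Their poses are not given: they have to be found in the camera images.
- box: loose clear acrylic box, 110 (x) by 150 (y) by 75 mm high without lid, walls 5 mm, about 1 kg with contents; origin at the centre of its underside on the shelf, z up, -x is its front (latch side, towards the robot), +x its back (hinge side). Yaw within about 0.35 rad of the robot's frame
- lid (a joint): angle of the lid, rad: 0 closed, grows as it opens; the latch holds it at 0; when released a leaf spring under it lifts it slowly (about 0.5 s) to about 0.6 (ajar) and no farther; 1.57 upright (over-center: short of it the lid falls back to ajar, beyond it gravity takes it on); stop at 1.95, where it rests open. The lid weighs about 120 g, its hinge is nearly free
- lid_hinge (a point): point on the lid's hinge axis, half-way along it; the axis runs along the box's y, 55 mm behind the box's centre and 75 mm above the shelf. The lid is a clear plate 5 mm thick (white-edged), 150 mm wide along the hinge, reaching 113 mm from the hinge to its free front edge; closed, its underside is level with the hinge. Its frame turns with the lid
- lid_edge (a point): middle of the lid's free front edge, half-way through its thickness, 113 mm from the hinge; 58 mm ahead of the box's centre when closed; about 140 mm above the shelf when ajar. Its frame turns with the lid
- latch (a joint): angle of the orange rocker latch on the box's front, rad: 0 at rest (hook over the lid edge), grows as the paddle is pressed down; the hook lets go at about 0.16, stop at 0.35; springs back when let go. Pressing at the paddle point takes about 4 N to release, 5.5 N at the stop
- latch_paddle (a point): point to press on the top face of the orange paddle, 53 mm above the shelf, 95 mm in front of the box's centre. The paddle is a level plate 40 mm wide (y), 5 mm thick, reaching 45 mm out from the hook's upright plate; this point lies 30 mm in front of the rocker's pivot, so it goes down about 5 mm to release and 10 mm to the stop. The hook's upright, 38 mm high, leans up to 12 mm towards the robot as the paddle goes down
- trimmer: loose bystander: cylindrical black trimmer lying down, 147 mm long, 39 mm high; origin under its middle, x along it
- brush: loose bystander: beech beard brush, 105 by 50 by 40 mm, bristles down; origin under its middle, x along it
- dish: loose bystander: white ceramic soap dish with soap, 85 by 120 by 30 mm; origin under its centre
- clip: loose bystander: metal spring clip with two guard combs, about 75 by 46 by 37 mm; origin under the clip
- oil: loose bystander: amber bottle, diameter 36, height 85 mm; origin under its centre
- balm: loose bystander: low round aluminium tin with a brass lid, diameter 60, height 28 mm; origin under its centre
- tumbler: loose bystander: blue ceramic tumbler, diameter 68, height 90 mm; origin under its centre
Not all that is in view belongs to the job. Of the things that look like the box, the largest one is meant.

How it is judged (in metres and radians):
On the way, in this order (a step that is already met when the one before it is completed fails the run):
1. the latch paddle is pressed down far enough to release the lid (value of joint latch above 0.17 rad).
2. the lid has sprung ajar (value of joint lid above 0.45 rad), for 0.05 s.
3. the lid has been pushed past upright (value of joint lid above 1.6 rad), for 0.05 s.
At the end, for the whole second after the job is handed in: the lid rests open beyond 1.8 rad (past upright), still; the box stands flat on the shelf within 30 mm of where it was; every bystander is within 20 mm of where it was (value of joint lid above 1.8 rad and velocity of joint lid between -0.1 and 0.1 rad/s and angle between box's own z axis and vertical below 0.05 rad and height (world z) of box below 0.006 m and distance of box from where it was at the start of the episode below 0.03 m and linear speed of box below 0.02 m/s and distance of each of trimmer, brush, dish, clip, oil, balm, tumbler from where it was at the start of the episode below 0.02 m); the robot touches nothing.
It fails at once if the box is lifted 10 mm or more (height (world z) of box above 0.01 m).
It fails at once if the box is tipped by more than 0.15 rad (angle between box's own z axis and vertical above 0.15 rad).
It fails at once if the box is shoved more than 30 mm (distance of box from where it was at the start of the episode above 0.03 m).
It fails at once if the box, lid or latch is pressed or gripped with more than 30 N (contact force between the fingers and box above 30 N).
It fails at once if another thing on the shelf is moved or lifted more than 20 mm (distance of any of trimmer, brush, dish, clip, oil, balm, tumbler from where it was at the start of the episode above 0.02 m).
It also fails if it takes over 40 s, if anything falls off the work surface, if the arm or the gripper's body presses on something with over 40 N, if the wrist force passes 120 N, or if a joint passes its speed limit or range.

ROBOT

A 7-joint arm with a two-finger parallel gripper is mounted at the origin on the work surface. World frame = base frame: x ahead of the robot, y to its left, z up, the work surface at z = 0. Lengths are in mm, angles in rad, forces in N, time in s.
With the tool pointing down it reaches from about 400 to 875 mm from the base axis. Payload 4.4 kg.
Tool frame: the origin (TCP) lies midway between the tips of the shut fingers; the grasp point (between the pads) lies 19 mm behind it; x points along the fingers, y is the direction in which the jaws open and shut, and the axes are right-handed (so a half turn about x gives the same grasp; the last joint's range is limited). The gripper opens to 85 mm and grips with 20 to 120 N. Pads are 22 mm wide; open, the fingers measure 114 mm over their backs; the gripper's body (76 mm by 85 mm) begins 54 mm behind the grasp point. The pads swing forward as they close: fully open they stand 13 mm farther back than shut.
Start: joints at [-1.172, 0.628, 0.038, 1.517, -0.027, 0.996, -0.02], TCP at [291.338, 581.068, 231.313] pointing down, gripper open.
Joint ranges: [-3.06, 3.06], [-0.37, 2.12], [-1.25, 1.32], [0.18, 2.47], [-1.1, 4.24], [0.23, 1.98], [-2.94, 2.94]. Speed limits (rad/s): [2.57, 2.57, 3.14, 3.14, 3.14, 3.14, 3.14].

INTERFACE

Orientations are given as [roll, pitch, yaw] about the fixed x, y, z axes, in that order (R = Rz(yaw) Ry(pitch) Rx(roll)).
In Python, from cell import ctrl gives the robot as it stands.
- The arm moves only by the tool arm_command, never from a script. Its argument "series" is a list of rows, each a list of 7 numbers: the opening, from 0 (shut) to 1 (fully open), then the shift along the world's x, y, z in cm, then the turn, a rotation vector about the world's x, y, z in degrees. In form: [[claw, x, y, z, rx, ry, rz], ...]. A call has 1 to 20 rows; each row shifts and turns the commanded pose from where the row before left it; what a row does not reach is not made up. A row lasts 1/12 s, in which the tool goes at most 41.7 mm and 7.16 degrees, less where a joint would pass 70% of its speed; a pose out of reach is approached as far as the arm can. A call with a gripper value outside its range is refused whole. The fingers move at their own pace and stop on an object; the grip force is fixed at half the most. Time passes only in rows, so rows that do not move let the fingers close. It gives the time, the measured TCP pose, the force and the opening at its end, in the units of the state.
- ctrl.read_state(): the state, without advancing time (a new reading comes with each control period).
- ctrl.get_image(name): name is "scene" or "top" or "wrist"; returns the picture (400x640x3 uint8, blue, green, red); there is no depth.
- ctrl.calibration(name): a dict with "fovy" (degrees; the focal length in pixels is half the picture's height over the tangent of half this angle, whatever the lens; pixels are square), "cx", "cy" (the principal point, pixels), "cam_to_world" (4x4, takes a point from camera to world coordinates); the wrist camera has in their place "T_tool_cam" (4x4, takes a point from camera to tool coordinates, whose origin is the TCP and whose axes are the tool frame's). Camera axes: x right, y up, looking along -z (the intrinsics and any distortion apply to the point x, -y, -z); pixel columns grow to the right and rows downward; lengths in mm; the calibration is good to about 2 mm. A picture is of the moment at which its call begins: read the wrist's pose just before it. calibration takes no time and is no camera call.
- ctrl.finish_job(): hands the job in, once; it reports no verdict.
Trained networks look in the newest picture that a camera, given by its name, has taken for a name from the list of things; names that differ only in an ending like _2 or _b are one class to them, and where a whole thing is asked for, a point or a joint stands for the part that bears it (a point fixed in the world has none). Each returns a list of dicts, best first, with "conf" (0 to 1); they miss things now and then, are a little off and sometimes report something else, mostly with a low value. They report only what shows in the picture. A call takes as long as a camera call. They do not tell look-alikes from the thing itself.
- ctrl.spot_in(label, camera): "centre" ([x, y, z] in mm, in world coordinates, good to about 4 mm: the middle of the surface that is visible of it).
The state is a dict: "clock": time; "qpos": joint angles; "qd": joint speeds; "tau": joint torques, N m; "eef_pos": TCP position; "tool_rot": TCP orientation; "force": force on the tool from outside, world axes, zero at the start; "torque": the same for the moment, N m; "width": finger opening in mm.
Only numpy, scipy, OpenCV 4.12 (cv2) and the standard library are available. Lean on these libraries where they do the work, as an engineer would, in place of code of your own. Each camera call takes 0.05 s, during which the arm holds its last target.

## Working session

There is one attempt and no reset: what is moved stays moved. The work goes in short steps, Python scripts to look and compute and a tool call to move; the robot and the scene stay as the last step left them, time stands still between calls to the robot, and variables do not carry over. Pictures are saved under pics/ and viewed, and the job is handed in when it is done.

Besides the shell and the picture viewer there is one more tool, called as name(argument=value, ...) on one line, values as JSON. arm_command: Moves the arm, as the interface text tells. Its arguments: {"type":"object","properties":{"series":{"type":"array"}},"required":["series"]}

```bash
mkdir -p pics; ls
cat > h.py <<'E'
import numpy as np, cv2
from cell import ctrl
E
python3 - <<'E'
from h import *
s=ctrl.read_state()
print({k:np.round(v,3) for k,v in s.items()})
for n in ["scene","top","wrist"]:
    cv2.imwrite(f"pics/{n}0.png",ctrl.get_image(n)); c=ctrl.calibration(n); print(n,{k:np.round(v,3).tolist() for k,v in c.items()})
for l in ["box","lid_edge","lid_hinge","latch_paddle","latch"]:
  for cam in ["top","scene"]:
    try: print(l,cam,[(np.round(d["centre"]),round(d["conf"],2)) for d in ctrl.spot_in(l,cam)])
    except Exception as e: print(l,cam,e)
E
```

```text
pics
{'clock': np.float64(0.0), 'qpos': array([-1.172,  0.629,  0.038,  1.518, -0.027,  0.996, -0.02 ]), 'qd': array([ 0.001, -0.   , -0.   ,  0.001, -0.001, -0.001, -0.001]), 'tau': array([ 1.0000e-03, -5.6339e+01,  1.2260e+00, -1.9344e+01,  1.1000e-02,
        1.0000e-02,  0.0000e+00]), 'eef_pos': array([291.046, 580.492, 230.39 ]), 'tool_rot': array([-1.544,  1.569, -2.008]), 'force': array([ 0.314,  0.564, -0.976]), 'torque': array([-0.014, -0.023,  0.002]), 'width': np.float64(85.583)}
scene {'fovy': 47.461, 'cx': 311.215, 'cy': 193.658, 'cam_to_world': [[0.842, -0.421, 0.338, 1002.754], [0.54, 0.633, -0.555, -666.684], [0.02, 0.65, 0.76, 993.88], [0.0, 0.0, 0.0, 1.0]]}
top {'fovy': 54.046, 'cx': 317.795, 'cy': 196.929, 'cam_to_world': [[-0.007, 0.993, -0.119, 485.805], [-1.0, -0.007, 0.002, -3.543], [0.001, 0.119, 0.993, 1052.18], [0.0, 0.0, 0.0, 1.0]]}
wrist {'fovy': 59.567, 'cx': 322.783, 'cy': 201.617, 'T_tool_cam': [[-0.0, 0.32, -0.947, -143.195], [1.0, -0.0, -0.0, -0.023], [-0.0, -0.947, -0.32, -82.787], [0.0, 0.0, 0.0, 1.0]]}
box top [(array([565., -11.,  76.]), 0.78), (a
[... 480 characters left out ...]
[647., 299.,  62.]), 0.62), (array([567., -16.,  79.]), 0.29)]
lid_hinge scene [(array([641., 292.,  61.]), 0.95), (array([428., 188.,  62.]), 0.94), (array([573., -23.,  89.]), 0.68)]
latch_paddle top [(array([492.,   4.,  55.]), 0.73), (array([593., 323.,  44.]), 0.66), (array([465., 147.,  44.]), 0.59)]
latch_paddle scene [(array([486.,   4.,  57.]), 0.57), (array([585., 327.,  44.]), 0.52), (array([468., 153.,  42.]), 0.43)]
latch top [(array([498.,   7.,  50.]), 0.91), (array([471., 149.,  40.]), 0.68), (array([593., 325.,  40.]), 0.55)]
latch scene [(array([470., 148.,  40.]), 0.72), (array([766., -46.,  52.]), 0.62), (array([586., 323.,  41.]), 0.5), (array([488.,  -1.,  53.]), 0.47)]
```

View pics/top0.png

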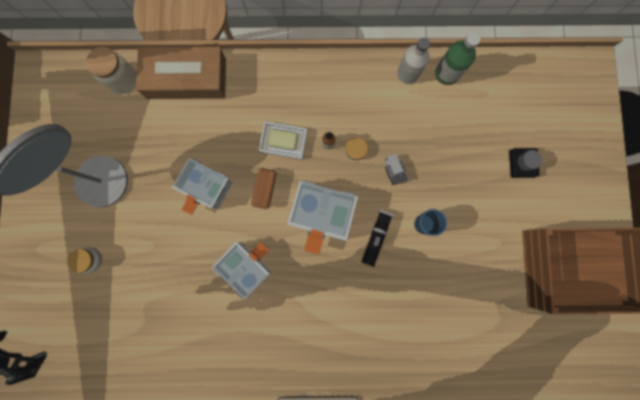

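View pics/scene0.png

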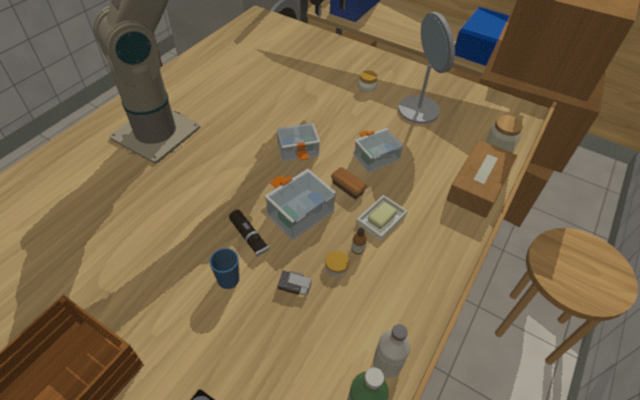

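Run:
```python
import cv2
im=cv2.imread("pics/top0.png")[165:275,270:400]
cv2.imwrite("pics/topc.png",cv2.resize(im,None,fx=5.2,fy=5.2,interpolation=cv2.INTER_CUBIC))
im=cv2.imread("pics/scene0.png")[160:260,225:355]
cv2.imwrite("pics/scc.png",cv2.resize(im,None,fx=5.2,fy=5.2,interpolation=cv2.INTER_CUBIC))
```

```text
(no output)
```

View pics/topc.png

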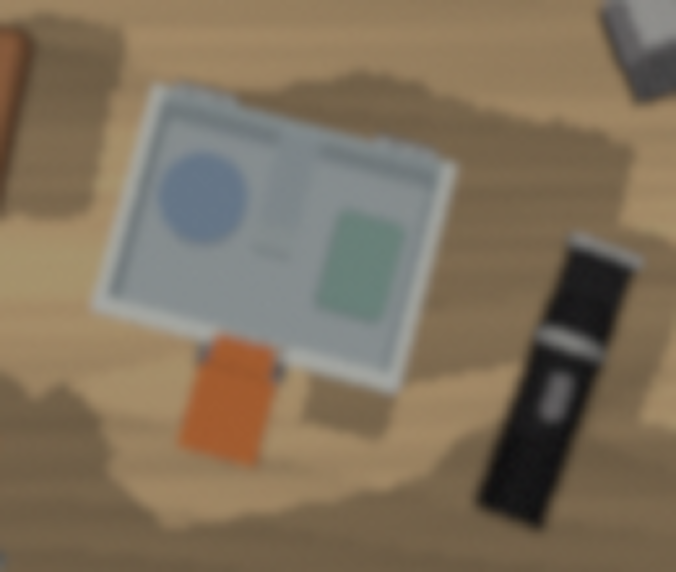

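View pics/scc.png

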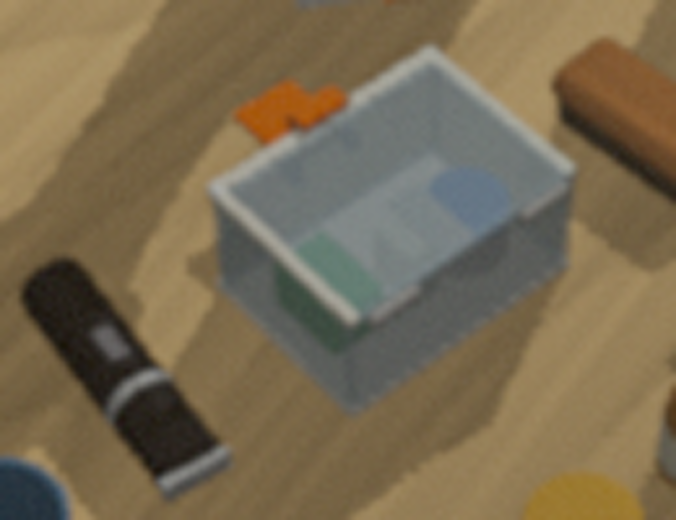

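```bash
cat >> h.py <<'E'
def ray(cam,px,z,c=None):
    c=c or ctrl.calibration(cam); f=200/np.tan(np.radians(c["fovy"])/2)
    T=np.array(c["cam_to_world"]); d=T[:3,:3]@np.array([(px[0]-c["cx"])/f,-(px[1]-c["cy"])/f,-1]); o=T[:3,3]
    return o+d*(z-o[2])/d[2]
E
python3 - <<'E'
from h import *
for nm,off,pts in [("top",(270,165),[((155,85),80,'BL'),((457,165),80,'BR'),((400,390),80,'FR'),((93,308),80,'FL'),((178,443),53,'PL'),((256,465),53,'PR'),((520,515),20,'trim'),((605,250),20,'trim2')]),
  ("scene",(225,160),[((432,45),80,'FL'),((210,185),80,'FR'),((352,322),80,'BR'),((575,170),80,'BL'),((236,116),53,'PR'),((289,80),53,'PL')])]:
  for p,z,l in pts: print(nm,l,np.round(ray(nm,(p[0]/5.2+off[0],p[1]/5.2+off[1]),z),1))
E
```

```text
top BL [642.4  39.3  80. ]
top BR [ 602.5 -105.6   80. ]
top FR [495.3 -76.5  80. ]
top FL [535.1  69.   80. ]
top PL [470.7  29.7  53. ]
top PR [459.9  -8.1  53. ]
top trim [ 433.3 -140.    20. ]
top trim2 [ 565.7 -186.2   20. ]
scene FL [539.1  73.6  80. ]
scene FR [498.9 -70.8  80. ]
scene BR [ 607.3 -102.8   80. ]
scene BL [647.6  40.2  80. ]
scene PR [466.9  -6.6  53. ]
scene PL [475.3  30.5  53. ]
```

```bash
cat >> h.py <<'E'
from scipy.spatial.transform import Rotation as Ro
yaw=-0.27; BX=np.array([np.cos(yaw),np.sin(yaw),0]); BY=np.array([-np.sin(yaw),np.cos(yaw),0]); C=np.array([573,-16.5,0])
def bp(x,y,z): return C+BX*x+BY*y+np.array([0,0,z])
def st():
    s=ctrl.read_state(); return s,Ro.from_euler('xyz',s['tool_rot'])
def tgt(tilt,sgn=1):  # tilt deg from vertical, fingers pointing forward (+box x)
    t=np.radians(tilt); x=BX*np.sin(t)-np.array([0,0,np.cos(t)]); y=sgn*BY; return Ro.from_matrix(np.c_[x,y,np.cross(x,y)])
def tobox(p): d=np.asarray(p)-C; return np.array([d@BX,d@BY,p[2]])
E
python3 - <<'E'
from h import *
s,R=st(); print(R.as_matrix().round(2))
for t in (0,20,30):
  for g in (1,-1): print(t,g,np.degrees((tgt(t,g)*R.inv()).as_rotvec()).round(1))
print(bp(-97,0,60)-s['eef_pos'])
E
```

```text
[[-0.    0.45  0.89]
 [ 0.    0.89 -0.45]
 [-1.   -0.   -0.  ]]
0 1 [ 0.  -0.  11.2]
0 -1 [  -0.    -0.  -168.8]
20 1 [ -7.2 -18.7  11. ]
20 -1 [  27.5  -10.6 -166.4]
30 1 [-10.8 -28.   10.9]
30 -1 [  41.1  -15.8 -163.4]
[ 188.19265127 -571.67945845 -171.32045825]
```

arm_command(series=[[0,1.0,-3.5,-0.4,-0.56,-1.46,0.69],[0,1.0,-3.5,-0.4,-0.56,-1.46,0.69],[0,1.0,-3.5,-0.4,-0.56,-1.46,0.69],[0,1.0,-3.5,-0.4,-0.56,-1.46,0.69],[0,1.0,-3.5,-0.4,-0.56,-1.46,0.69],[0,1.0,-3.5,-0.4,-0.56,-1.46,0.69],[0,1.0,-3.5,-0.4,-0.56,-1.46,0.69],[0,1.0,-3.5,-0.4,-0.56,-1.46,0.69],[0,1.0,-3.5,-0.4,-0.56,-1.46,0.69],[0,1.0,-3.5,-0.4,-0.56,-1.46,0.69],[0,1.0,-3.5,-0.4,-0.56,-1.46,0.69],[0,1.0,-3.5,-0.4,-0.56,-1.46,0.69],[0,1.0,-3.5,-0.4,-0.56,-1.46,0.69],[0,1.0,-3.5,-0.4,-0.56,-1.46,0.69],[0,1.0,-3.5,-0.4,-0.56,-1.46,0.69],[0,1.0,-3.5,-0.4,-0.56,-1.46,0.69],[0,0,0,0,0,0,0],[0,0,0,0,0,0,0]])

```text
clock: 2.15
eef_pos: [431.3, 89.1, 175.2]
tool_rot: [-0.03, 1.19, -0.332]
force: [0.1, -0.3, -0.6]
width: 0.2
```

```bash
cat > rep.py <<'E'
from h import *
import sys
t=float(sys.argv[1]) if len(sys.argv)>1 else 25
s,R=st(); print(s['clock'],s['eef_pos'].round(1) if hasattr(s['eef_pos'],'round') else s['eef_pos'],"box",tobox(np.array(s['eef_pos'])).round(1),"F",np.round(s['force'],1),"w",s['width'],"q",np.round(s['qpos'],2))
print("turn left",np.degrees((tgt(t)*R.inv()).as_rotvec()).round(1), R.as_matrix()[:,0].round(2))
for n in sys.argv[2:]:
    im=ctrl.get_image(n); f=f"pics/{n}_{s['clock']:.2f}.png"; cv2.imwrite(f,im); print(f)
E
python3 rep.py 25 wrist scene
```

```text
2.15 [431.3  89.1 175.2] box [-164.7   64.   175.2] F [ 0.1 -0.3 -0.6] w 0.2008720105674363 q [-0.58  0.37  0.12  2.42  1.22  0.24 -0.38]
turn left [-0.3 -3.3  2. ] [ 0.35 -0.12 -0.93]
pics/wrist_2.15.png
pics/scene_2.15.png
```

View pics/wrist_2.15.png

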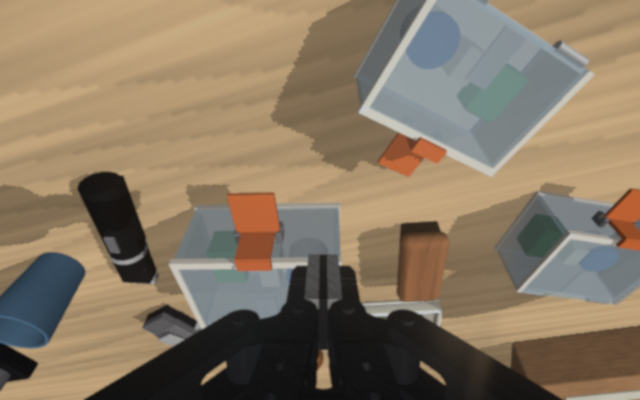

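arm_command(series=[[0,0.5,-1.5,-0.4,0,0,0.4],[0,0.5,-1.5,-0.4,0,0,0.4],[0,0.5,-1.5,-0.4,0,0,0.4],[0,0.5,-1.5,-0.4,0,0,0.4],[0,0.5,-1.5,-0.4,0,0,0.4],[0,0,0,0,0,0,0],[0,0,0,0,0,0,0]])

```text
clock: 2.83
eef_pos: [456.4, 15.3, 155.0]
tool_rot: [-0.03, 1.19, -0.296]
force: [-0.4, -0.2, -0.4]
width: 0.4
```

```bash
python3 rep.py 25 wrist
```

```text
2.8333 [456.4  15.3 155. ] box [-120.8   -0.5  155. ] F [-0.4 -0.2 -0.4] w 0.4459499295128487 q [-0.16  0.42 -0.1   2.44  1.75  0.24 -0.66]
turn left [-0.2 -3.3 -0.1] [ 0.36 -0.11 -0.93]
pics/wrist_2.83.png
```

View pics/wrist_2.83.png

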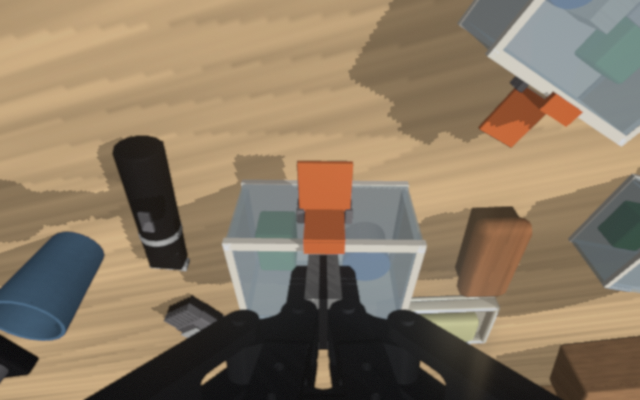

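```bash
cat >> h.py <<'E'
def wproj(p,s,R):
    c=ctrl.calibration("wrist"); f=200/np.tan(np.radians(c["fovy"])/2)
    T=np.eye(4); T[:3,:3]=R.as_matrix(); T[:3,3]=s['eef_pos']; M=np.linalg.inv(T@np.array(c["T_tool_cam"]))
    q=M[:3,:3]@p+M[:3,3]; return np.array([c["cx"]+f*q[0]/-q[2], c["cy"]+f*-q[1]/-q[2]])
E
python3 - <<'E'
from h import *
s,R=st()
for n,p in dict(FL=(-58,75,80),FR=(-58,-75,80),PL=(-110,20,53),PR=(-110,-20,53),pad=(-95,0,53)).items(): print(n,wproj(bp(*p),s,R).round(0))
E
```

```text
FL [424. 245.]
FR [223. 243.]
PL [352. 166.]
PR [295. 165.]
pad [324. 182.]
```

arm_command(series=[[0,0.4,-0.1,-1.1,0,0,0],[0,0.4,-0.1,-1.1,0,0,0],[0,0.4,-0.1,-1.1,0,0,0],[0,0.4,-0.1,-1.1,0,0,0],[0,0.4,-0.1,-1.1,0,0,0],[0,0.4,-0.1,-1.1,0,0,0],[0,0.4,-0.1,-1.1,0,0,0],[0,0.1,-0.1,-1.1,0,0,0],[0,0,0,0,0,0,0],[0,0,0,0,0,0,0]])

```text
clock: 3.72
eef_pos: [484.8, 8.2, 66.8]
tool_rot: [-0.033, 1.191, -0.295]
force: [-0.4, -0.2, 0.6]
width: -0.4
```

```bash
python3 rep.py 25 wrist scene
```

```text
3.7167 [484.8   8.2  66.8] box [-91.6   0.3  66.8] F [-0.4 -0.2  0.6] w -0.3823950152706357 q [ 0.04  0.69 -0.36  2.42  2.17  0.49 -1.05]
turn left [-0.2 -3.3 -0.3] [ 0.35 -0.11 -0.93]
pics/wrist_3.72.png
pics/scene_3.72.png
```

View pics/wrist_3.72.png

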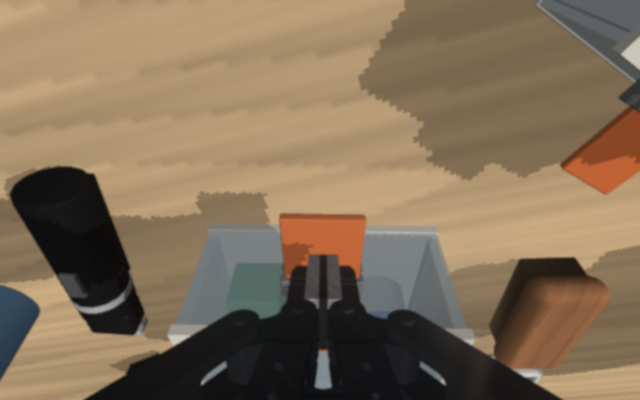

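View pics/scene_3.72.png

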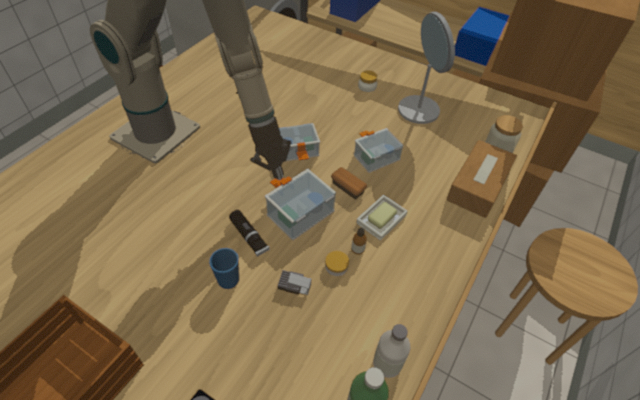

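arm_command(series=[[0,0,0,-0.3,0,0,0],[0,0,0,-0.3,0,0,0],[0,0,0,-0.2,0,0,0],[0,0,0,-0.2,0,0,0],[0,0,0,-0.2,0,0,0],[0,0,0,-0.1,0,0,0],[0,0,0,0,0,0,0]])

```text
clock: 4.4
eef_pos: [485.0, 6.8, 53.9]
tool_rot: [-0.031, 1.19, -0.296]
force: [-0.4, 1.4, 1.0]
width: -0.1
```

arm_command(series=[[0,0,0,-0.2,0,0,0],[0,0,0,-0.1,0,0,0],[0,0,0,0,0,0,0]])

```text
clock: 4.65
eef_pos: [484.9, 6.9, 50.9]
tool_rot: [-0.031, 1.19, -0.296]
force: [-2.0, 0.8, 3.9]
width: 0.2
```

arm_command(series=[[0,0,0,-0.2,0,0,0],[0,0,0,-0.1,0,0,0],[0,0,0,0,0,0,0]])

```text
clock: 4.9
eef_pos: [485.1, 6.8, 47.9]
tool_rot: [-0.031, 1.19, -0.296]
force: [-2.0, 1.0, 3.3]
width: 0.1
```

```bash
python3 rep.py 25 wrist scene
```

```text
4.9 [485.1   6.8  47.9] box [-91.   -1.   47.9] F [-2.   1.   3.3] w 0.0692698770001409 q [ 0.07  0.75 -0.39  2.43  2.22  0.56 -1.1 ]
turn left [-0.2 -3.3 -0.2] [ 0.36 -0.11 -0.93]
pics/wrist_4.90.png
pics/scene_4.90.png
```

Run:
```python
import cv2,numpy as np
a=cv2.imread("pics/scene_4.90.png")[130:250,225:355]
b=cv2.imread("pics/wrist_4.90.png")
cv2.imwrite("pics/c1.png",cv2.resize(a,None,fx=4,fy=4,interpolation=3));
```

```text
(no output)
```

View pics/c1.png

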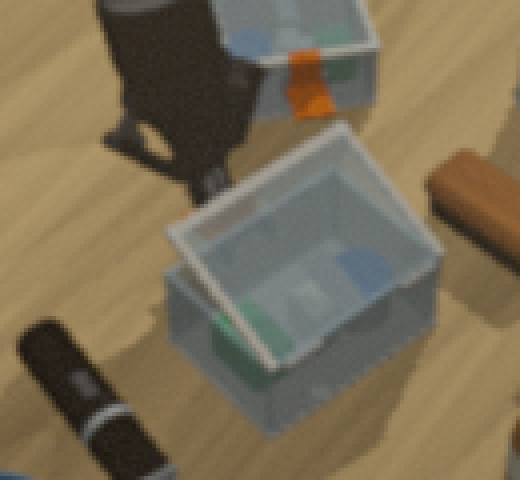

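View pics/wrist_4.90.png

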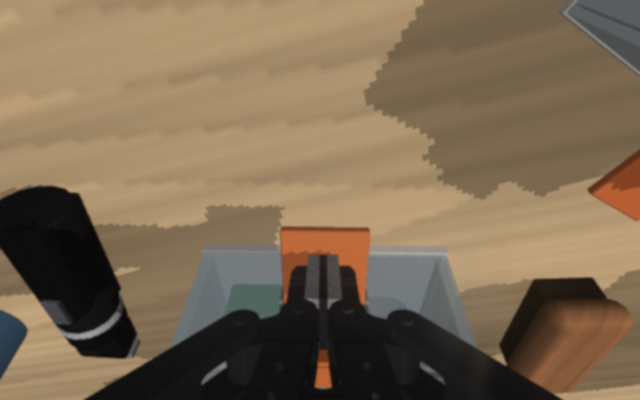

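arm_command(series=[[0,0,0,-0.15,0,0,0],[0,0,0,0,0,0,0],[0,0,0,0,0,0,0],[0,0,0,0,0,0,0],[0,0,0,0,0,0,0],[0,0,0,0,0,0,0]])

```text
clock: 5.5
eef_pos: [485.2, 6.8, 46.6]
tool_rot: [-0.031, 1.19, -0.296]
force: [-2.1, -0.0, 3.8]
width: 0.1
```

```bash
python3 rep.py 25 scene
python3 - <<'E'
import cv2,glob,os
f=max(glob.glob("pics/scene_*"),key=os.path.getmtime)
cv2.imwrite("pics/c2.png",cv2.resize(cv2.imread(f)[130:250,225:355],None,fx=4,fy=4,interpolation=3));
E
```

```text
5.5 [485.2   6.8  46.6] box [-90.8  -1.   46.6] F [-2.1 -0.   3.8] w 0.11797639055704918 q [ 0.07  0.75 -0.39  2.43  2.23  0.56 -1.1 ]
turn left [-0.2 -3.2 -0.2] [ 0.36 -0.11 -0.93]
pics/scene_5.50.png
```

View pics/c2.png

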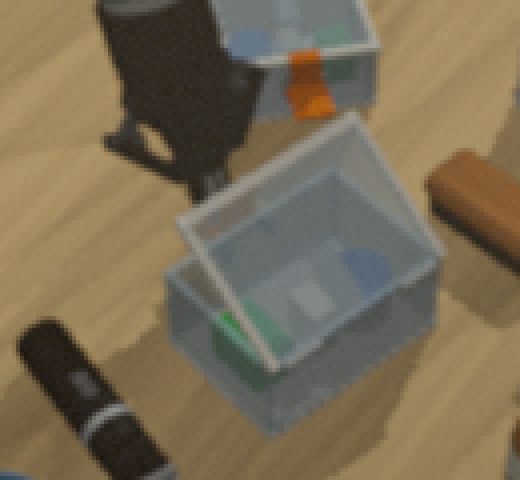

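arm_command(series=[[0,0,0,0.4,0,0,0],[0,0,0,0.7,0,0,0],[0,-0.1,0,1.0,0,0,0],[0,0,0,1.4,0,0,0],[0,0,0,1.4,0,0,0],[0,0,0,1.4,0,0,0],[0,0,0,1.4,0,0,0],[0,0.6,-0.16,0,0,0,0],[0,0.8,-0.22,0,0,0,0],[0,0.8,-0.22,0,0,0,0],[0,0.8,-0.22,0,0,0,0],[0,0.4,-0.11,0,0,0,0],[0,0,0,0,0,0,0],[0,0,0,0,0,0,0]])

```text
clock: 6.72
eef_pos: [518.6, -2.6, 124.2]
tool_rot: [-0.03, 1.189, -0.295]
force: [-0.8, -0.4, 0.7]
width: 0.1
```

```bash
python3 rep.py 21 wrist scene
python3 - <<'E'
import cv2,glob,os
f=max(glob.glob("pics/scene_*"),key=os.path.getmtime)
cv2.imwrite("pics/c3.png",cv2.resize(cv2.imread(f)[130:250,225:355],None,fx=4,fy=4,interpolation=3));
E
cp $(ls -t pics/wrist_* | head -1) pics/w3.png
```

```text
6.7167 [518.6  -2.6 124.2] box [-56.1  -1.1 124.2] F [-0.8 -0.4  0.7] w 0.14986285780345404 q [-0.05  0.54 -0.16  2.32  1.8   0.26 -0.63]
turn left [ 0.8  0.7 -0.1] [ 0.36 -0.11 -0.93]
pics/wrist_6.72.png
pics/scene_6.72.png
```

View pics/c3.png

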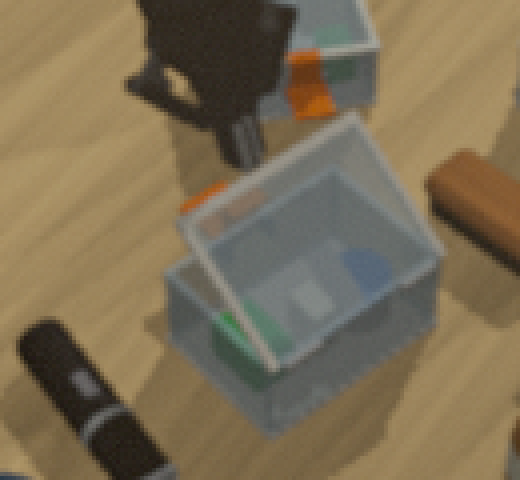

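View pics/w3.png

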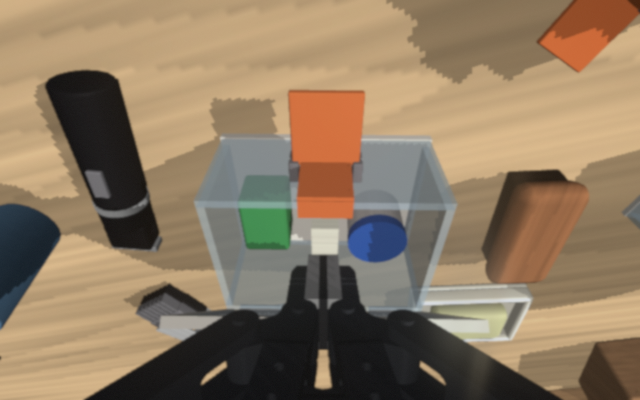

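Run:
```python
from h import *
s,R=st()
for th in (.5,.6,.7):
  print(th,[wproj(bp(55-113*np.cos(th),y,75+113*np.sin(th)),s,R).round(0) for y in (75,-75)], wproj(bp(55-113*np.cos(th)-5*np.sin(th),75,75+113*np.sin(th)+5*np.cos(th)),s,R).round(0))
print([wproj(bp(-55,y,75),s,R).round() for y in(75,-75)],[wproj(bp(-112,y,53),s,R).round() for y in(20,-20)])
```

```text
0.5 [array([483., 299.]), array([168., 295.])] [488. 304.]
0.6 [array([486., 324.]), array([164., 320.])] [491. 329.]
0.7 [array([488., 350.]), array([161., 346.])] [493. 355.]
[array([457., 206.]), array([195., 204.])] [array([366.,  94.]), array([288.,  93.])]
```

arm_command(series=[[0,0.58,-0.16,0,0,0,0],[0,0.58,-0.16,0,0,0,0],[0,0.36,-0.1,0.42,0,0,0],[0,0.36,-0.1,0.42,0,0,0],[0,0.36,-0.1,0.42,0,0,0],[0,0.36,-0.1,0.42,0,0,0],[0,0.41,-0.11,0.35,0,0,0],[0,0.41,-0.11,0.35,0,0,0]])

```text
clock: 7.48
eef_pos: [551.9, -11.8, 147.5]
tool_rot: [-0.032, 1.19, -0.297]
force: [-0.1, -0.6, 0.1]
width: -0.7
```

```bash
python3 rep.py 21 wrist scene
python3 - <<'E'
import cv2,glob,os
f=max(glob.glob("pics/scene_*"),key=os.path.getmtime)
cv2.imwrite("pics/c4.png",cv2.resize(cv2.imread(f)[130:250,225:355],None,fx=4,fy=4,interpolation=3));
E
```

```text
7.4833 [551.9 -11.8 147.5] box [-21.6  -1.1 147.5] F [-0.1 -0.6  0.1] w -0.6687796834902805 q [ 0.02  0.52 -0.2   2.21  1.33  0.26 -0.11]
turn left [ 0.9  0.6 -0.2] [ 0.35 -0.11 -0.93]
pics/wrist_7.48.png
pics/scene_7.48.png
```

View pics/c4.png

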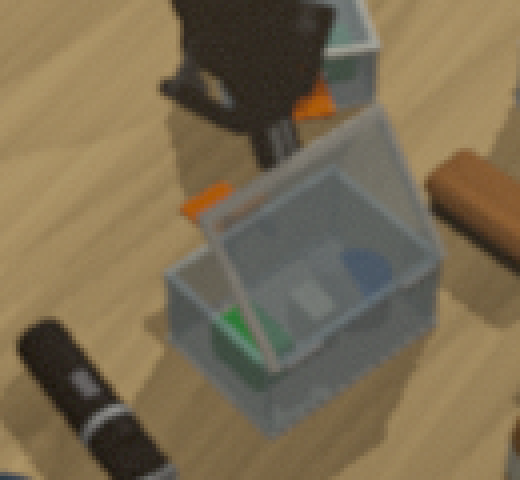

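arm_command(series=[[0,0.41,-0.11,0.35,0,0,0],[0,0.41,-0.11,0.35,0,0,0],[0,0.48,-0.13,0.25,0,0,0],[0,0.48,-0.13,0.25,0,0,0],[0,0.48,-0.13,0.25,0,0,0],[0,0.48,-0.13,0.25,0,0,0],[0,0.48,-0.13,0.15,0,0,0],[0,0.48,-0.13,0.15,0,0,0]])

```text
clock: 8.25
eef_pos: [589.2, -22.0, 167.3]
tool_rot: [-0.032, 1.19, -0.297]
force: [0.0, -0.6, -0.4]
width: 0.0
```

```bash
python3 rep.py 21 wrist scene
python3 - <<'E'
import cv2,glob,os
f=max(glob.glob("pics/scene_*"),key=os.path.getmtime)
cv2.imwrite("pics/c5.png",cv2.resize(cv2.imread(f)[130:250,225:355],None,fx=4,fy=4,interpolation=3));
E
```

```text
8.25 [589.2 -22.  167.3] box [ 17.1  -0.9 167.3] F [ 0.  -0.6 -0.4] w 0.01926044370832158 q [ 0.14  0.53 -0.34  2.1   1.09  0.36  0.18]
turn left [ 0.9  0.6 -0.2] [ 0.36 -0.11 -0.93]
pics/wrist_8.25.png
pics/scene_8.25.png
```

View pics/c5.png

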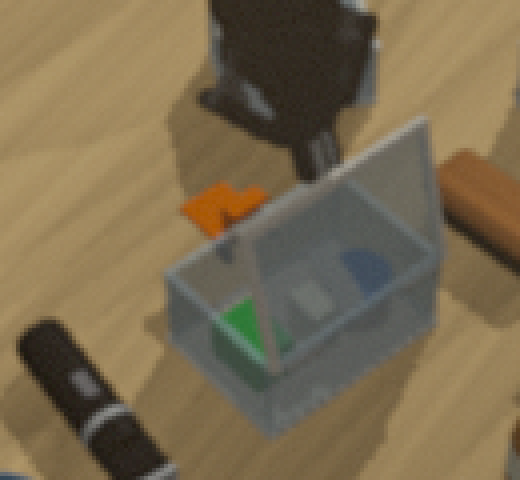

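arm_command(series=[[0,0.48,-0.13,0.12,0,0,0],[0,0.48,-0.13,0.1,0,0,0],[0,0.48,-0.13,0.1,0,0,0],[0,0.48,-0.13,0.05,0,0,0],[0,0.48,-0.13,0,0,0,0],[0,0.48,-0.13,0,0,0,0],[0,0.39,-0.11,0,0,0,0],[0,0.39,-0.11,0,0,0,0],[0,0.39,-0.11,0,0,0,0],[0,0.39,-0.11,0,0,0,0],[0,0.39,-0.11,0,0,0,0],[0,0.39,-0.11,0,0,0,0],[0,0,0,0,0,0,0],[0,0,0,0,0,0,0],[0,0,0,0,0,0,0],[0,0,0,0,0,0,0]])

```text
clock: 9.68
eef_pos: [641.4, -36.2, 171.1]
tool_rot: [-0.032, 1.19, -0.296]
force: [-0.2, -0.1, 0.3]
width: 0.1
```

```bash
python3 rep.py 21 wrist scene
python3 - <<'E'
import cv2,glob,os
f=max(glob.glob("pics/scene_*"),key=os.path.getmtime)
cv2.imwrite("pics/c6.png",cv2.resize(cv2.imread(f)[130:250,225:355],None,fx=4,fy=4,interpolation=3));
E
```

```text
9.6833 [641.4 -36.2 171.1] box [ 71.2  -0.8 171.1] F [-0.2 -0.1  0.3] w 0.09065188446403862 q [ 0.22  0.59 -0.42  1.96  0.99  0.44  0.35]
turn left [ 0.9  0.6 -0.2] [ 0.36 -0.11 -0.93]
pics/wrist_9.68.png
pics/scene_9.68.png
```

View pics/c6.png

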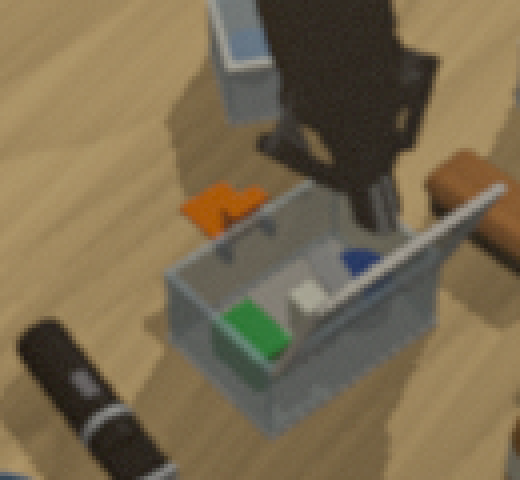

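arm_command(series=[[0,-0.8,0.22,0.2,0,0,0],[0,-1.2,0.33,0.4,0,0,0],[0,-1.6,0.44,0.8,0,0,0],[0,-1.6,0.44,1,0,0,0],[0,-1.6,0.44,1,0,0,0],[0,-1.6,0.44,1,0,0,0],[0,-1.6,0.44,1,0,0,0],[0,-1.6,0.44,1,0,0,0],[0,-1.6,0.44,1,0,0,0],[0,0,0,0,0,0,0],[0,0,0,0,0,0,0],[0,0,0,0,0,0,0]])

```text
clock: 10.78
eef_pos: [509.9, -0.2, 245.2]
tool_rot: [-0.031, 1.189, -0.297]
force: [-0.3, -0.8, 1.1]
width: -0.1
```

```bash
python3 rep.py 21 top scene wrist
python3 - <<'E'
import cv2,glob,os
import numpy as np
g=lambda n:cv2.imread(max(glob.glob(f"pics/{n}_*"),key=os.path.getmtime))
a=cv2.resize(g("scene")[110:310,200:420],None,fx=2,fy=2,interpolation=3)
b=cv2.imread("pics/scene0.png")[110:310,200:420]; b=cv2.resize(b,None,fx=1.6,fy=2)
cv2.imwrite("pics/c7.png",np.hstack([a,b]))
E
cp $(ls -t pics/wrist_* | head -1) pics/w7.png; cp $(ls -t pics/top_* | head -1) pics/t7.png
```

```text
10.7833 [ 5.099e+02 -2.000e-01  2.452e+02] box [-65.1  -1.2 245.2] F [-0.3 -0.8  1.1] w -0.12158891904314878 q [ 0.24  0.31 -0.52  2.2   0.84  0.47  0.35]
turn left [ 0.9  0.6 -0.2] [ 0.36 -0.11 -0.93]
pics/top_10.78.png
pics/scene_10.78.png
pics/wrist_10.78.png
```

View pics/c7.png

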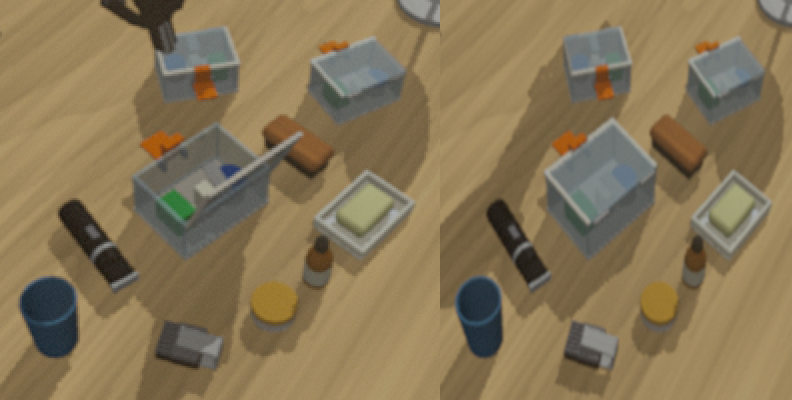

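View pics/w7.png

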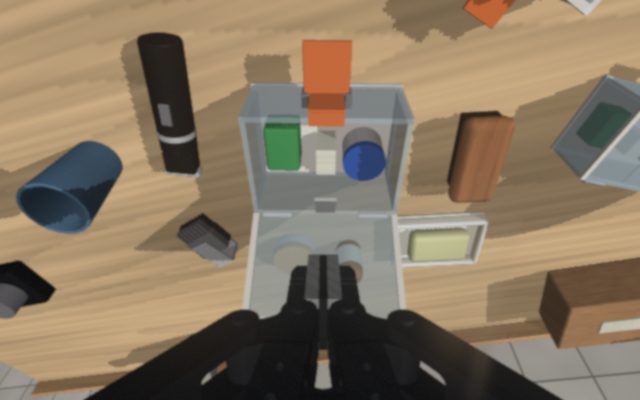

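View pics/t7.png

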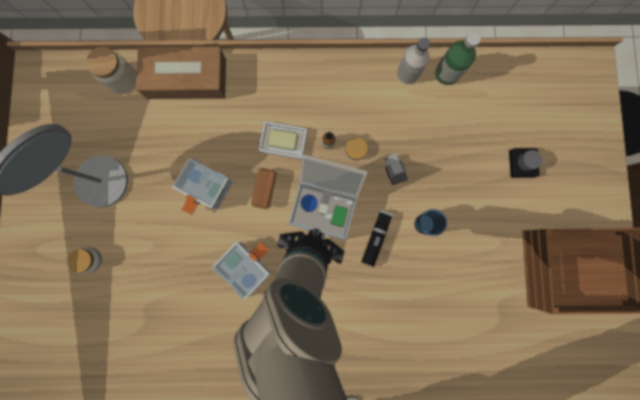

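Run:
```python
from h import *
c=ctrl.calibration("scene"); f=200/np.tan(np.radians(c["fovy"])/2); M=np.linalg.inv(np.array(c["cam_to_world"]))
def pr(p): q=M[:3,:3]@p+M[:3,3]; return np.array([c["cx"]-f*q[0]/q[2],c["cy"]+f*q[1]/q[2]]).round(1)
ctop=ctrl.calibration("top");MT=np.linalg.inv(np.array(ctop["cam_to_world"]));ft=200/np.tan(np.radians(ctop["fovy"])/2)
def pt(p): q=MT[:3,:3]@p+MT[:3,3]; return np.array([ctop["cx"]-ft*q[0]/q[2],ctop["cy"]+ft*q[1]/q[2]]).round(1)
for th in (1.6,1.8,1.95): print(th,*[(pr(e),pt(e)) for e in [bp(55-113*np.cos(th),y,75+113*np.sin(th)) for y in (75,-75)]])
```

```text
1.6 (array([338.8, 164.5]), array([297.3, 170.7])) (array([292.5, 194.7]), array([362.2, 187.9]))
1.8 (array([345. , 170.3]), array([300. , 161.5])) (array([298.8, 201.1]), array([364.5, 178.6]))
1.95 (array([349.5, 175.3]), array([302. , 155.2])) (array([303.4, 206.6]), array([366. , 172.1]))
```

```bash
python3 -c "
from h import *
print(ctrl.finish_job())"
```

```text
the job is handed in; nothing more can be done
None
```

The lid of the large box is open past upright and resting on its own. I handed the job in at about 11 s; no verdict comes back.

- **Latch:** I pressed the paddle with the closed fingertips, tool tilted about 21°. The force was about 4 N. The lid sprang ajar to about 0.6 rad in the wrist picture. The latch angle itself wasn't measured; from the press depth I put it at 0.2 rad or more, against the 0.17 needed.
- **Lid:** I pushed the edge up along its arc until it went past upright, with under 1 N in the readings at each stop. Then I backed the arm off to about 245 mm height, clear of everything.
- **Final checks:**
  - The lid edge in the top and scene pictures matches 1.95 rad, the open stop, within about 2 pixels.
  - By eye against the first pictures, the box and the bystanders have not moved. I didn't measure their final distances.
- **Disagreement:** the top and scene cameras placed the box about 4–5 mm apart at the start. I used the average, and the wrist view agreed with it.

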